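# Clear the layout board and lay the glass on its pattern

### The job

Take the wooden scraper block and push the sharp glass chips off the layout board onto the bench (keep your fingers off the chips), then set the scraper down on the bench, clear of the board. Only once the board is clear, lay the pointed picket-shaped piece and the drop-shaped piece flat on the pattern, each filling its own drawn outline and pointing the way it is drawn; set the glass down gently, without dropping it. Leave the other glass pieces and the pliers where they are.

Things in the scene. Friction and masses are not known exactly. Their poses are not given: they have to be found in the camera images.
- board: Layout board, a fixed plywood slab 200 (its x) x 280 (its y) x 18 mm high on the bench, covered with white pattern paper, green tape along its near and side edges. Origin at the centre of its underside, z up; its paper face is 18 mm above the origin. A wooden batten 18 mm wide stands 10 mm above the paper along the whole far (+x) edge; the near (-x) edge and both sides (+y, -y) are open, without any rim. Yaw up to 0.2 rad.
- outline_lancet: The black outline of the lancet drawn on the paper (not solid): 118 mm long, 36 mm wide, square at one end (-x), pointed at the other (+x). Origin at the middle of its length and width, on the paper. A lancet lying right has its origin and x axis on those of the outline.
- outline_lancet_tip (a point): Where the lancet's point belongs: on the outline's axis, 59 mm along +x from the outline's origin, 7.5 mm above the paper.
- outline_drop: The black outline of the drop drawn on the paper (not solid): a circle of radius 28 mm running out into a right-angled point. Origin at the circle's centre, on the paper; the point lies along +x.
- outline_drop_tip (a point): Where the drop's point belongs: on the outline's axis, 39.6 mm along +x from the outline's origin, 7.5 mm above the paper.
- lancet: Loose green glass slab shaped like a fence picket: 118 mm long (x), 36 mm wide (y), 15 mm thick, flat on the bench; square end at -x, and at +x a symmetrical right-angled point that takes up the last 18 mm. About 0.15 kg. Origin at the middle of its length and width, on its underside; z up.
- lancet_tip (a point): The lancet's point: 59 mm along its +x from its origin, at half its thickness.
- drop: Loose green glass slab shaped like a drop: a disc of radius 28 mm (56 mm across its y) whose sides run out at 45 degrees into a right-angled point at +x, 39.6 mm from the disc's centre; 15 mm thick, flat on the bench, about 0.12 kg. Origin at the disc's centre, on its underside; z up.
- drop_tip (a point): The drop's point: 39.6 mm along its +x from its origin, at half its thickness.
- scraper: Loose wooden scraper block with a rubber foot, standing upright on the bench on its long foot: 150 mm long (its y), 28 mm thick (its x; the rubber's lowest 12 mm only 20 mm thick), 60 mm high, about 0.18 kg. Origin at the centre of its underside, z up. Can be gripped from above across its 28 mm.
- scraper_center (a point): Middle of the scraper block, 30 mm above its underside.
- chip0: Loose sharp green glass chip, 26 x 22 mm and 9 mm thick, 14 g, lying at the start on the board's paper. Origin at the centre of its underside. The three chips lie within 65 mm of the middle line (board y = 0), between 70 mm to the near side and 35 mm to the far side of the board's centre.
- chip1: Loose sharp green glass chip, 28 x 20 mm and 9 mm thick, 14 g, lying at the start on the board's paper. Origin at the centre of its underside. The three chips lie within 65 mm of the middle line (board y = 0), between 70 mm to the near side and 35 mm to the far side of the board's centre.
- chip2: Loose sharp green glass chip, 24 x 24 mm and 9 mm thick, 14 g, lying at the start on the board's paper. Origin at the centre of its underside. The three chips lie within 65 mm of the middle line (board y = 0), between 70 mm to the near side and 35 mm to the far side of the board's centre.
- bar: Green glass bar with two square ends, 114 x 36 x 15 mm; has no outline on the pattern; bystander; leave it where it is. Origin at the centre of its underside.
- rondel: Round green glass disc, 60 mm across, 15 mm thick, without a point; has no outline on the pattern; bystander; leave it where it is. Origin at the centre of its underside.
- pliers: Steel pliers with black grips, 160 x 55 mm, 16 mm high, lying flat; bystander; leave it where it is. Origin on the underside near the middle.
Mind the look-alikes: they are no part of the job. Leave any blue look-alike of the lancet alone.

How it is judged (in metres and radians):
On the way, in this order (a step that is already met when the one before it is completed fails the run):
1. the scraper block is brought down onto the board (x of scraper_center in the frame of board between -0.12 and 0.12 m and y of scraper_center in the frame of board between -0.16 and 0.16 m and z of scraper_center in the frame of board below 0.09 m), for 0.1 s.
2. all three chips are down on the bench, off the board, with neither of the two glass pieces laid yet (height (world z) of chip0 between -0.01 and 0.012 m and height (world z) of chip1 between -0.01 and 0.012 m and height (world z) of chip2 between -0.01 and 0.012 m and height (world z) of each of lancet, drop below 0.012 m), for 0.2 s.
At the end, for the whole second after the job is handed in: Chips on the bench, undersides under 12 mm up; lancet and drop at rest, flat (0.06 rad) on the board, origin within 7 mm and point within 9 mm of their drawn places; scraper at rest on the bench, its middle 10 mm or more outside the board, at most 40 mm up (height (world z) of chip0 between -0.01 and 0.012 m and height (world z) of chip1 between -0.01 and 0.012 m and height (world z) of chip2 between -0.01 and 0.012 m and horizontal distance between lancet and outline_lancet below 0.007 m and horizontal distance between lancet_tip and outline_lancet_tip below 0.009 m and z of lancet in the frame of board between 0.014 and 0.022 m and angle between each of lancet, drop's own z axis and vertical below 0.06 rad and linear speed of each of lancet, drop, scraper below 0.02 m/s and horizontal distance between drop and outline_drop below 0.007 m and horizontal distance between drop_tip and outline_drop_tip below 0.009 m and z of drop in the frame of board between 0.014 and 0.022 m and (x of scraper_center in the frame of board below -0.11 m or x of scraper_center in the frame of board above 0.11 m or y of scraper_center in the frame of board below -0.15 m or y of scraper_center in the frame of board above 0.15 m) and height (world z) of scraper_center below 0.04 m); the robot touches nothing.
It fails at once if a finger touches a chip (contact force between the fingers and chip0 above 0.5 N or contact force between the fingers and chip1 above 0.5 N or contact force between the fingers and chip2 above 0.5 N).
It fails at once if a glass piece is slammed or pressed hard onto the board (over 80 N) (contact force between any of lancet, drop and board above 80 N).
It fails at once if a glass piece is let go in the air, more than 10 mm above the board ((x of lancet in the frame of board between -0.1 and 0.1 m and y of lancet in the frame of board between -0.14 and 0.14 m and z of lancet in the frame of board above 0.028 m and contact force between the fingers and lancet below 0.05 N) or (x of drop in the frame of board between -0.1 and 0.1 m and y of drop in the frame of board between -0.14 and 0.14 m and z of drop in the frame of board above 0.028 m and contact force between the fingers and drop below 0.05 N)).
It fails at once if the bar, the rondel or the pliers is shifted by more than 40 mm (distance of any of bar, rondel, pliers from where it was at the start of the episode above 0.04 m).
It also fails if it takes over 72 s, if anything falls off the work surface, if the arm or the gripper's body presses on something with over 40 N, if the wrist force passes 120 N, or if a joint passes its speed limit or range.

### The arm

A 6-joint arm with a two-finger parallel gripper is mounted at the origin on the work surface. World frame = base frame: x ahead of the robot, y to its left, z up, the work surface at z = 0. Lengths are in mm, angles in rad, forces in N, time in s.
With the tool pointing down it reaches from about 400 to 825 mm from the base axis. Payload 7 kg.
Tool frame: the origin (TCP) lies at the very end of the fingers, on their centre line; the grasp point (between the pads) lies 19 mm behind it; z points along the fingers, y is the direction in which the jaws open and shut (so a half turn about z gives the same grasp; the last joint's range is limited). The gripper opens to 88 mm and grips with 3 to 60 N. Pads are 19 mm wide; open, the fingers measure 130 mm over their backs; the gripper's body (78 mm by 193 mm) begins 47 mm behind the grasp point.
Start: joints at [0.288, 0.359, 0.012, 0, -1.224, -0.288], TCP at [674.978, -0.019, 226.561] pointing down, gripper open.
Joint ranges: [-3.07, 3.07], [-1.43, 2.12], [-1.02, 1.25], [-3.03, 1.67], [-3.05, -0], [-3.03, 3.03]. Speed limits (rad/s): [2.39, 2.39, 3.01, 3.14, 3.14, 3.14].

### API

Orientations are given as a unit quaternion [x, y, z, w].
In Python, from plant import bot gives the robot as it stands. Calls block until the motion is done:
- bot.move_ptp(position, orientation): joint-space move of the TCP to a pose.
- bot.line_to(position, velocity=150, ori=None): straight line of the TCP; ori=None keeps the orientation; velocity is the mean speed in mm/s.
- bot.move_joints(angles): joint-space move.
- bot.move_gripper(opening, force=None): finger opening in mm; force is the grip in N (None keeps the last); returns when the fingers have stopped.
- bot.pause(seconds).
- bot.solve_ik(position, orientation): joint angles nearest the present ones, or None.
- bot.read_state(): the state.
- bot.camera(name): name is "scene" or "side" or "wrist"; returns the picture (480x640x3 uint8, red, green, blue); there is no depth.
- bot.get_calibration(name): a dict with "fx", "fy", "cx", "cy" (pixels), "view" (4x4, takes a point from world to camera coordinates); the wrist camera has in their place "T_tool_cam" (4x4, takes a point from camera to tool coordinates, whose origin is the TCP and whose axes are the flange's). Camera axes: x right, y up, looking along -z (the intrinsics and any distortion apply to the point x, -y, -z); pixel columns grow to the right and rows downward; lengths in mm; the calibration is good to about 2 mm. A picture is of the moment at which its call begins: read the wrist's pose just before it. get_calibration takes no time and is no camera call.
A pose or a line that the arm cannot do raises bot.Unreachable and nothing moves.
- bot.close_job(): hands the job in, once; it reports no verdict.
The state is a dict: "t": time; "joint_pos": joint angles; "qvel": joint speeds; "tau": joint torques, N m; "tcp_pos": TCP position; "eef_rot": TCP orientation; "contact_force": force on the tool from outside, world axes, zero at the start; "moment": the same for the moment, N m; "width": finger opening in mm.
Only numpy, scipy, OpenCV 4.12 (cv2) and the standard library are available. Lean on these libraries where they do the work, as an engineer would, in place of code of your own. Each camera call takes 0.05 s, during which the arm holds its last target.

## Working session

There is one attempt and no reset: what is moved stays moved. The work goes in short steps, each a Python script; the robot and the scene stay as the last script left them, time stands still between calls to the robot, and variables do not carry over. Pictures are saved under pics/ and viewed, and the job is handed in when it is done.

```bash
ls; mkdir -p pics; python3 - <<'E'
from plant import bot
import cv2
s=bot.read_state(); print(s['t'],s['tcp_pos'],s['eef_rot'],s['width'],s['contact_force'])
for n in ("scene","side","wrist"):
    im=bot.camera(n); cv2.imwrite(f"pics/{n}0.png",im[:,:,::-1]); c=bot.get_calibration(n); print(n,c)
E
```

```text
pics
0.0 [ 6.74501851e+02 -1.06856214e-02  2.25616578e+02] [-7.07078247e-01  7.07134815e-01  5.35269957e-04 -6.47764198e-04] 87.72080367432014 [0.6384395  0.03371889 0.04626922]
scene {'fx': 455.0758284847363, 'fy': 455.0758284847363, 'cx': 324.9214604100733, 'cy': 241.6939293877137, 'view': array([[-4.66681402e-01,  8.84078385e-01,  2.47765560e-02,
         2.63587771e+02],
       [-4.86005484e-01, -2.79753476e-01,  8.27971414e-01,
         1.78288457e+02],
       [ 7.38922958e-01,  3.74357318e-01,  5.60222688e-01,
        -1.44643118e+03],
       [ 0.00000000e+00,  0.00000000e+00,  0.00000000e+00,
         1.00000000e+00]])}
side {'fx': 445.38285931054236, 'fy': 445.38285931054236, 'cx': 321.2782238161937, 'cy': 233.656695335317, 'view': array([[ 9.70470641e-01, -2.40932033e-01, -1.17682184e-02,
        -4.82958550e+02],
       [ 1.65480516e-01,  6.29470308e-01,  7.59199137e-01,
        -8.12027340e+01],
       [-1.75507647e-01, -7.38727884e-01,  6.50752010e-01,
        -8.99243852e+02],
       [ 0.00000000e+00,  0.00000000e+00,  0.00000000e+00,
         1.00000000e+00]])}
wrist {'fx': 391.421554926874, 'fy': 391.421554926874, 'cx': 312.93883431114307, 'cy': 237.93728689729355, 'T_tool_cam': array([[-3.69412709e-04,  9.53253022e-01,  3.02173030e-01,
         8.23000022e+01],
       [ 9.99999931e-01,  3.60097649e-04,  8.65348962e-05,
        -5.64791561e-01],
       [-2.63221463e-05,  3.02173041e-01, -9.53253089e-01,
        -1.57544045e+02],
       [ 0.00000000e+00,  0.00000000e+00,  0.00000000e+00,
         1.00000000e+00]])}
```

View pics/scene0.png

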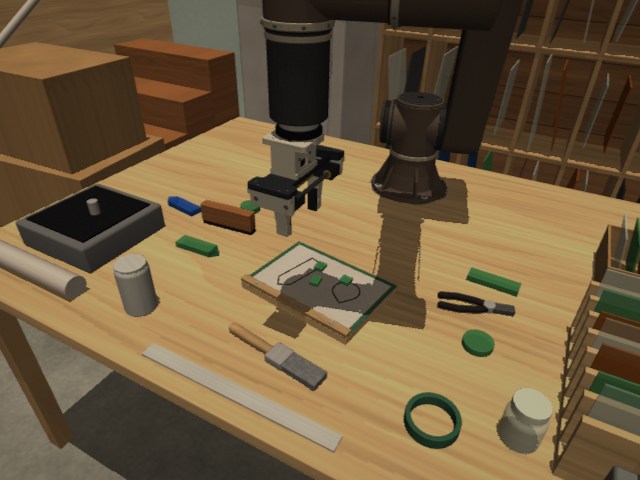

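View pics/side0.png

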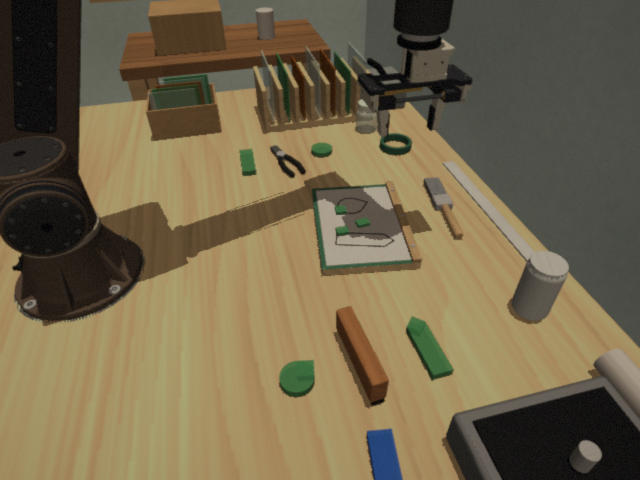

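View pics/wrist0.png

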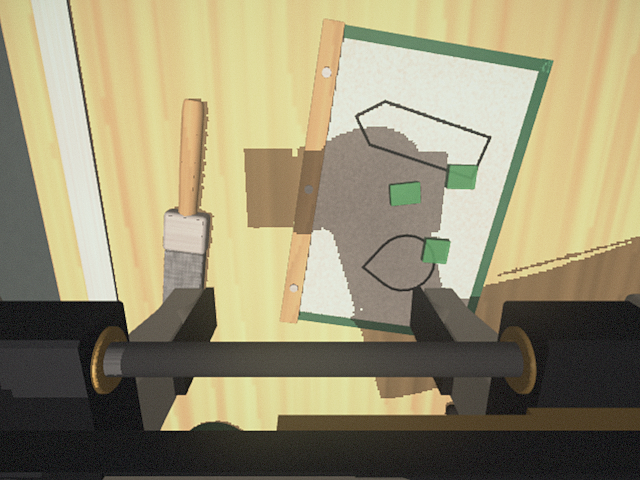

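Lancet candidates in the scene image:
- green slab at (197,245): pointed at its right end.
- bar at (493,281): square ends.
- blue look-alike at (184,206).

Drop candidates:
- green piece at (250,206): pointed in the side view at (298,377).
- rondel at (478,343): round.

The scraper is the brown block at (228,216), not the brush at (280,350). I'll check these in crops along with the ray casts.

```bash
cat > h.py <<'E'
import numpy as np, cv2
from plant import bot
from scipy.spatial.transform import Rotation as R
def cam(name,st=None):
    c=bot.get_calibration(name)
    if name=="wrist":
        T=np.eye(4); T[:3,:3]=R.from_quat(st['eef_rot']).as_matrix(); T[:3,3]=st['tcp_pos']
        Tw=T@c['T_tool_cam']
    else: Tw=np.linalg.inv(c['view'])
    return c,Tw
def cast(name,uv,z,st=None):
    c,Tw=cam(name,st); uv=np.atleast_2d(np.array(uv,float))
    d=np.c_[(uv[:,0]-c['cx'])/c['fx'],-(uv[:,1]-c['cy'])/c['fy'],-np.ones(len(uv))]@Tw[:3,:3].T
    o=Tw[:3,3]; return (o+d*((z-o[2])/d[:,2])[:,None])
def proj(name,P,st=None):
    c,Tw=cam(name,st); P=np.atleast_2d(P); q=(P-Tw[:3,3])@Tw[:3,:3]
    return np.c_[c['cx']+c['fx']*q[:,0]/-q[:,2], c['cy']-c['fy']*q[:,1]/-q[:,2]]
def snap(name,f):
    st=bot.read_state(); im=bot.camera(name)[:,:,::-1].copy(); cv2.imwrite('pics/'+f,im); np.save('pics/'+f+'.npy',np.r_[st['tcp_pos'],st['eef_rot']]); return st,im
def lst(f):
    a=np.load('pics/'+f+'.npy'); return dict(tcp_pos=a[:3],eef_rot=a[3:])
def q(yaw):  # tool down, jaw axis (tool y) ; tool x -> world angle yaw ; tool y -> yaw-90
    m=np.array([[np.cos(yaw),np.sin(yaw),0],[np.sin(yaw),-np.cos(yaw),0],[0,0,-1]]).T
    m=np.c_[[np.cos(yaw),np.sin(yaw),0],[np.sin(yaw),-np.cos(yaw),0],[0,0,-1]]
    return R.from_matrix(m).as_quat()
def green(im,lo=(45,90,40),hi=(85,255,255)):
    return cv2.inRange(cv2.cvtColor(im,cv2.COLOR_BGR2HSV),lo,hi)
E
python3 - <<'E'
from h import *
st=dict(tcp_pos=[674.5,0,225.6],eef_rot=[-.70708,.70713,.000535,-.000648])
print('wrist board', cast('wrist',[(550,62),(342,38)],18,st).round(1))
print('batten top',cast('wrist',[(325,20),(345,22),(282,322),(298,322)],28,st).round(1))
for n in ('side','scene'):
    im=cv2.imread(f'pics/{n}0.png'); m=green(im)
    for c in cv2.findContours(m,cv2.RETR_EXTERNAL,cv2.CHAIN_APPROX_NONE)[0]:
        if cv2.contourArea(c)>60:
            M=cv2.moments(c); uv=(M['m10']/M['m00'],M['m01']/M['m00']); print(n,np.round(uv),cv2.contourArea(c),cast(n,uv,15)[0].round(0))
print('scraper side top', cast('side',[(338,312),(352,307),(372,386),(385,376)],60).round(0))
a=cv2.imread('pics/side0.png')[290:480,250:480]; b=cv2.imread('pics/scene0.png')[180:280,150:290]
cv2.imwrite('pics/crop0.png',np.hstack([cv2.resize(a,(460,380)),cv2.resize(b,None,fx=2.4,fy=3.8)]))
E
```

```text
wrist board [[ 471.4 -124.6   18. ]
 [ 650.2 -143.2   18. ]]
batten top [[ 664.9 -154.7   28. ]
 [ 648.7 -153.3   28. ]
 [ 706.4  120.3   28. ]
 [ 690.1  120.3   28. ]]
side [297. 378.] 962.0 [ 373. -346.   15.]
side [428. 349.] 1258.5 [ 594. -347.   15.]
side [342. 231.] 64.0 [540. -20.  15.]
side [362. 222.] 73.0 [591.  -3.  15.]
side [247. 162.] 272.0 [373. 318.  15.]
side [321. 149.] 196.5 [579. 330.  15.]
side [397. 148.] 88.0 [784. 283.  15.]
side [284.  85.] 237.0 [561. 805.  15.]
side [344.  77.] 200.5 [785. 819.  15.]
scene [433. 420.] 2210.0 [797. 318.  15.]
scene [613. 383.] 499.0 [572. 576.  15.]
scene [478. 343.] 608.0 [592. 345.  15.]
scene [619. 305.] 833.5 [332. 588.  15.]
scene [345. 280.] 71.5 [546.  40.  15.]
scene [315. 280.] 80.5 [579. -18.  15.]
scene [493. 281.] 629.5 [384. 335.  15.]
scene [320. 266.] 61.5 [528. -33.  15.]
scene [198. 246.] 476.0 [ 606. -332.   15.]
scene [637. 244.] 65.0 [ 40. 631.  15.]
scene [249. 206.] 102.5 [ 381. -338.   15.]
scene [488. 161.] 99.0 [-290.  188.   15.]
scraper side top [[ 460. -271.   60.]
 [ 485. -267.   60.]
 [ 471. -413.   60.]
 [ 494. -403.   60.]]
```

View pics/crop0.png

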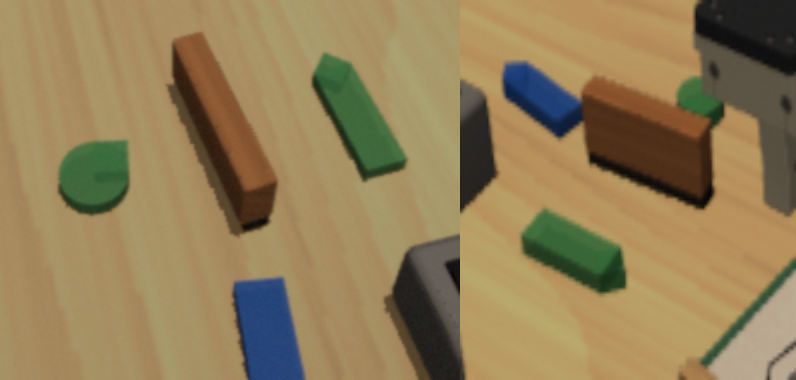

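```bash
python3 - <<'E'
from h import *
bot.move_ptp([485,-285,240],q(-np.pi/2))
st,im=snap('wrist','w1.png'); print(st['t'],st['tcp_pos'],st['eef_rot'])
m=green(im)
for c in cv2.findContours(m,cv2.RETR_EXTERNAL,cv2.CHAIN_APPROX_NONE)[0]:
    if cv2.contourArea(c)>200: print(cv2.contourArea(c),c.reshape(-1,2).mean(0).round(), cv2.approxPolyDP(c,4,True).reshape(-1,2).tolist())
E
```

```text
1.4417 [ 485.75747908 -284.51626538  239.94637624] [ 7.07317933e-01 -7.06895557e-01  7.31696411e-05 -8.36928426e-05]
2506.0 [422. 140.] [[455, 122], [439, 112], [421, 113], [418, 125], [412, 120], [406, 130], [417, 126], [415, 135], [405, 136], [404, 130], [402, 151], [407, 158], [397, 156], [396, 164], [427, 170], [443, 166], [457, 150]]
```

View pics/w1.png

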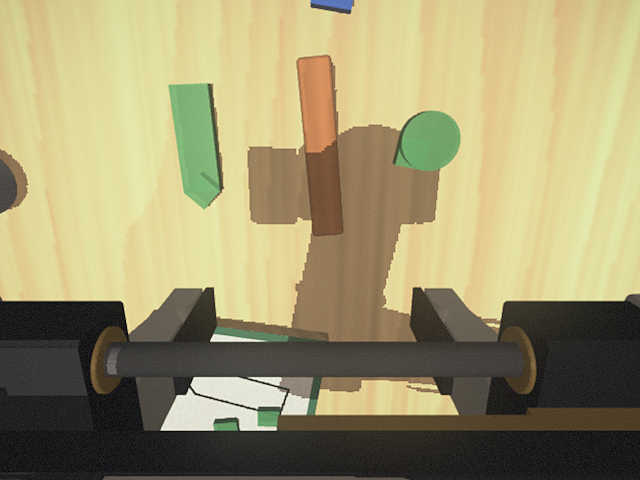

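```bash
python3 - <<'E'
from h import *
st=lst('w1.png')
p=cast('wrist',[(297,58),(330,55),(343,233),(312,236)],60,st); print(p.round(1)); c=p.mean(0)
print('scr',c, np.linalg.norm(p[1]-p[0]),np.linalg.norm(p[2]-p[1]))
for o,p_ in (('l',(197,145)),('d',(427,140))):print(cast('wrist',[p_],15,st))
im=cv2.imread('pics/w1.png'); cv2.imwrite('pics/crop1.png',np.hstack([cv2.resize(im[70:220,160:230],None,fx=4,fy=4,interpolation=2),cv2.resize(im[70:220,380:475],None,fx=4,fy=4,interpolation=2)]))
E
```

```text
[[ 499.  -408.8   60. ]
 [ 473.  -411.    60. ]
 [ 459.3 -264.5   60. ]
 [ 487.2 -261.7   60. ]]
scr [ 479.62185797 -336.51038772   60.        ] 26.113191954212727 147.14835096360318
[[ 596.93982135 -338.48716095   15.        ]]
[[ 378.07905659 -343.17331129   15.        ]]
```

View pics/crop1.png

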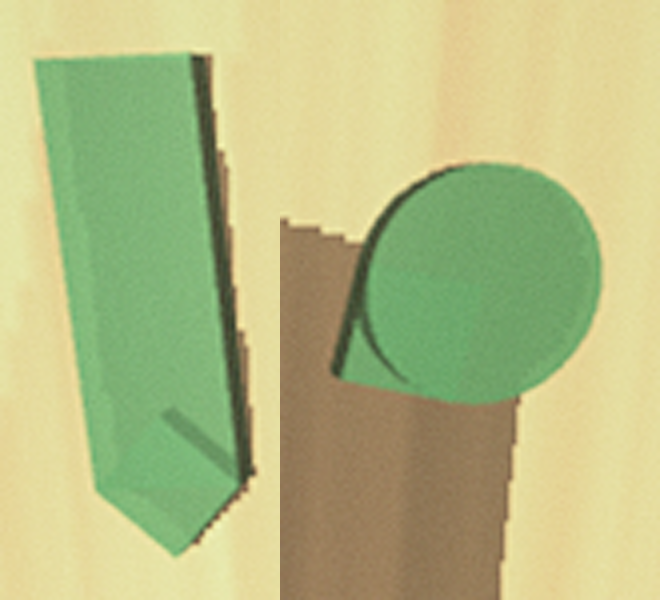

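```bash
python3 - <<'E'
from h import *
st=dict(tcp_pos=[674.5,0,225.6],eef_rot=[-.70708,.70713,.000535,-.000648])
im=cv2.imread('pics/wrist0.png'); m=green(im)
a=cast('wrist',[(325,20),(345,22),(282,322),(298,322)],28,st)
far0=a[0];far1=a[2]; ey=(far1-far0)[:2]; ey/=np.linalg.norm(ey); ex=np.array([ey[1],-ey[0]])
c=(far0+far1)[:2]/2-100*ex; yaw=np.arctan2(ex[1],ex[0]); print('board',c,yaw)
for k in cv2.findContours(m,cv2.RETR_EXTERNAL,cv2.CHAIN_APPROX_NONE)[0]:
    if 300<cv2.contourArea(k)<1500:
        box=cv2.boxPoints(cv2.minAreaRect(k)); p=cast('wrist',box,27,st)[:,:2]; b=(p-c); print(box.mean(0).round(), p.mean(0).round(1),np.c_[b@ex,b@ey].round(1).tolist())
# tape near edge right boundary pixels
print(proj('wrist',np.array([[*(c-100*ex-140*ey),18],[*(c-100*ex+100*ey),18]]),st))
# side view check of board
for f in ('side','scene'): print(f,proj(f,np.array([[*(c+sx*100*ex+sy*140*ey),18 if sx<0 else 28] for sx,sy in ((-1,-1),(-1,1),(1,1),(1,-1))])).round(0).tolist())
E
python3 -c "
import cv2;a=cv2.imread('pics/side0.png')[160:290,290:440];b=cv2.imread('pics/scene0.png')[230:350,230:410];
import numpy as np
cv2.imwrite('pics/crop2.png',np.hstack([cv2.resize(a,(400,347)),cv2.resize(b,(400,347))]))"
```

```text
board [586.78181688  -2.31952529] -0.14969172273300815
[[555.38897569  60.46236537]
 [478.37905621 309.37525257]]
side [[321.0, 269.0], [311.0, 188.0], [392.0, 179.0], [422.0, 258.0]]
scene [[299.0, 241.0], [398.0, 285.0], [347.0, 334.0], [241.0, 277.0]]
```

View pics/crop2.png

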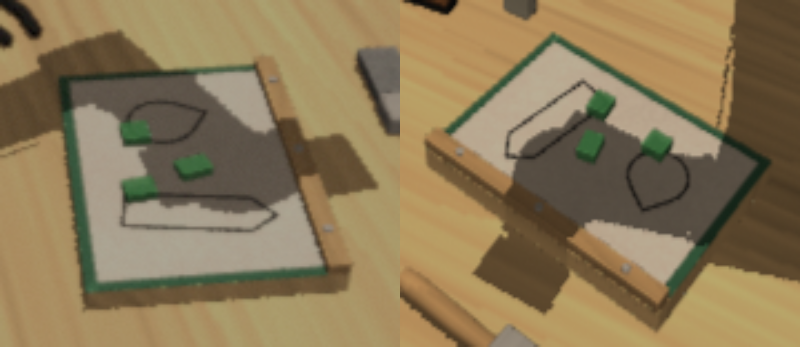

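```bash
cat >> h.py <<'E'
BC=np.array([586.8,-2.3]); BY=-0.150
def set_board(c,y):
    global BC,BY; BC=np.array(c);BY=y
def b2w(x,y): 
    e=np.array([np.cos(BY),np.sin(BY)]); return BC+x*e+y*np.array([-e[1],e[0]])
def w2b(p):
    e=np.array([np.cos(BY),np.sin(BY)]); d=np.asarray(p)[...,:2]-BC; return np.stack([d@e,d@np.array([-e[1],e[0]])],-1)
E
python3 - <<'E'
from h import *
st=dict(tcp_pos=[674.5,0,225.6],eef_rot=[-.70708,.70713,.000535,-.000648])
p=cast('wrist',[(446,165),(477,166),(475,188),(446,187),(389,184),(421,181),(421,203),(390,206),(423,238),(449,239),(447,263),(422,262)],27,st); print(w2b(p).round(0).tolist())
E
```

```text
[[-26.0, -40.0], [-54.0, -44.0], [-58.0, -24.0], [-31.0, -21.0], [21.0, -16.0], [-7.0, -23.0], [-12.0, -3.0], [16.0, 4.0], [-22.0, 30.0], [-47.0, 27.0], [-51.0, 52.0], [-27.0, 54.0]]
```

```bash
python3 - <<'E'
from h import *
y0=-np.pi/2+0.087
bot.move_ptp([479.6,-336.5,95],q(y0)); bot.line_to([479.6,-336.5,30],120)
bot.move_gripper(20,40); s=bot.read_state(); print(s['t'],s['width'],s['tcp_pos'],s['contact_force'])
bot.line_to([479.6,-336.5,140],250)
s=bot.read_state(); print(s['width'],s['contact_force'])
y1=-np.pi/2+BY
p=b2w(57,4); bot.move_ptp([*p,130],q(y1)); bot.line_to([*p,49.5],120)
s=bot.read_state(); print(s['t'],s['width'],s['tcp_pos'],s['contact_force'],w2b(s['tcp_pos']))
snap('wrist','w2.png');snap('side','s2.png')
E
```

```text
3.825 27.60666579126991 [ 479.54610025 -336.49339191   29.94735964] [-0.34399285 -0.17852403 -0.62709877]
27.737236106284215 [-0.5082464   0.45223982 -2.54328836]
6.6167 27.785175865373052 [644.05653556  -7.14969172  49.68169415] [ 0.67190537  0.34040615 -1.32829548] [57.33833526  3.76107484]
```

View pics/w2.png

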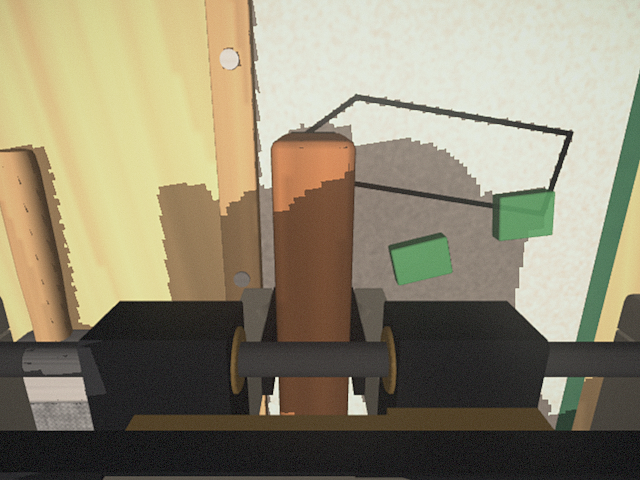

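View pics/s2.png

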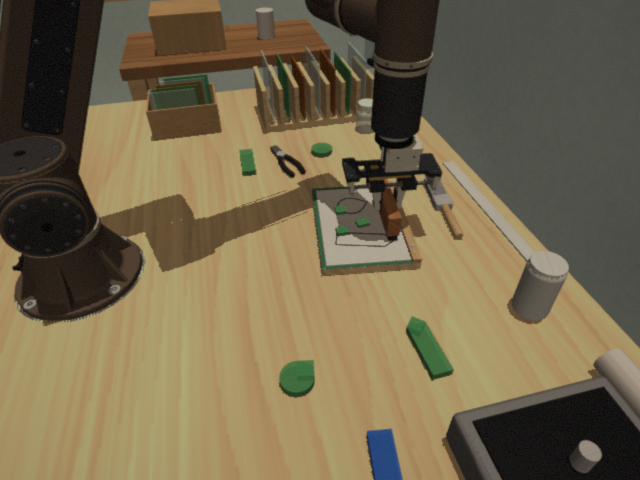

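The wrist view shows the scraper at (315,220), parallel to the batten and on the far side of the chips, which are at (420,258) and (523,215). Now the sweep.

```bash
python3 - <<'E'
from h import *
p=b2w(57,4); bot.line_to([*p,48.6],40); print(bot.read_state()['contact_force'])
for x in (-20,-90,-140):
    bot.line_to([*b2w(x,4),48.6],90); s=bot.read_state(); print(s['t'],s['contact_force'],s['tcp_pos'],s['width'])
bot.line_to([*b2w(-140,4),140],200)
q1=q(-np.pi/2+BY)
bot.line_to([430,-225,140],250); bot.line_to([430,-225,60],150); bot.line_to([430,-225,30.6],60)
bot.move_gripper(60); print(bot.read_state()['t'])
bot.line_to([430,-225,110],250)
bot.move_ptp([590,60,240],q(-np.pi/2))
s,_=snap('wrist','w3.png');snap('side','s3.png'); print(s['t'],s['contact_force'])
E
```

```text
[ 0.10470625 -0.35003618 -1.50574741]
7.975 [ 0.0109823   0.49856745 -2.65607664] [568.22832208   4.72909236  48.75084786] 27.366995813365822
8.9 [-1.06672622 -0.01711586 -2.27207532] [499.02987174  15.26624816  48.77302287] 27.543471662449786
9.6083 [ 0.09224301 -0.60079085 -1.64039933] [449.55068654  22.84991355  48.85488801] 27.74434242328156
13.4417
15.2333 [-0.0863235  -0.6634048  -0.02703202]
```

View pics/w3.png

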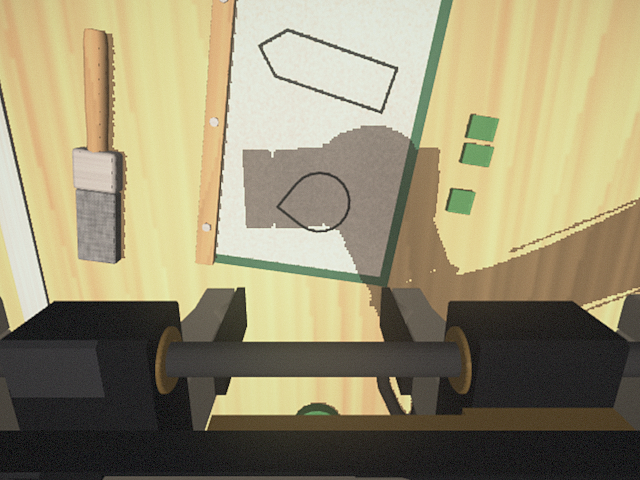

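View pics/s3.png

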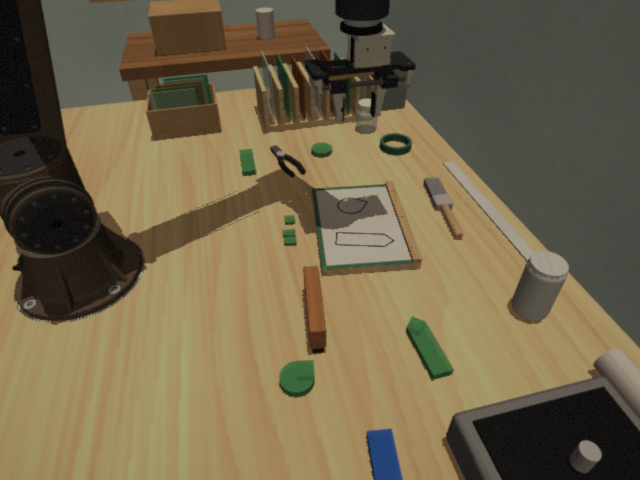

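Picture w3 shows the board clear, with the chips on the bench at (482,127), (476,155) and (461,201). The outlines are the lancet at (328,70), pointing left, and the drop at (315,202), pointing left. I'll measure the outlines and then the pieces.

```bash
cat >> h.py <<'E'
from scipy.optimize import least_squares
LAN=np.array([(-59,-18),(41,-18),(59,0),(41,18),(-59,18)],float)
def lancet_from_pts(P):
    # P: Nx2 world contour -> centre,yaw by minAreaRect and which end is pointed
    r=cv2.minAreaRect(P.astype(np.float32)); b=cv2.boxPoints(r); c=b.mean(0)
    e0,e1=b[1]-b[0],b[2]-b[1]; e=e0 if np.linalg.norm(e0)>np.linalg.norm(e1) else e1
    L=sorted([np.linalg.norm(e0),np.linalg.norm(e1)])
    e=e/np.linalg.norm(e); n=np.array([-e[1],e[0]]); u=(P-c)@e; v=(P-c)@n
    # pointed end: narrower spread
    if np.ptp(v[u>u.max()-6])>np.ptp(v[u<u.min()+6]): e=-e
    return c,np.arctan2(e[1],e[0]),L
def drop_from_pts(P):
    # circle fit to points away from tip, iterated
    far=P-P.mean(0); t=P[np.argmax((far**2).sum(1))]
    for _ in range(5):
        c0=P.mean(0); d=(t-c0)/np.linalg.norm(t-c0)
        Q=P[(P-c0)@d<8]
        A=np.c_[2*Q,np.ones(len(Q))]; s=np.linalg.lstsq(A,(Q**2).sum(1),rcond=None)[0]; c=s[:2]; r=np.sqrt(s[2]+c@c)
        t=P[np.argmax(((P-c)**2).sum(1))]
    # axis: symmetry via points on the two straight sides
    D=P-c; m=np.hypot(*D.T)>r*1.08; w=np.hypot(*D[m].T)-r; a=(D[m]*w[:,None]).sum(0)
    return c,r,np.arctan2(a[1],a[0]),np.arctan2(*(t-c)[::-1]),np.linalg.norm(t-c)
E
cat > outl.py <<'E'
from h import *
def outlines(f,z=18):
    st=lst(f); im=cv2.imread('pics/'+f); g=im.max(2)
    loc=cv2.blur(g,(31,31)); m=((g<70)).astype(np.uint8)
    cs,h=cv2.findContours(m,cv2.RETR_CCOMP,cv2.CHAIN_APPROX_NONE)
    res=[]
    for i,c in enumerate(cs):
        if h[0][i][3]>=0 and 1200<cv2.contourArea(c)<20000:
            o=cs[h[0][i][3]]
            if cv2.contourArea(o)<cv2.contourArea(c)*1.6: res.append((c.reshape(-1,2),o.reshape(-1,2)))
    return st,[[cast('wrist',x,z,st)[:,:2] for x in r] for r in res],res
if __name__=='__main__':
    st,W,res=outlines('w3.png')
    for w,r in zip(W,res):
        print(r[1].mean(0).round())
        for P in w:
            c,y,L=lancet_from_pts(P); print('  as lancet',c.round(1),round(y,3),np.round(L,1),w2b(c).round(1))
            print('  as drop',[np.round(v,3) for v in drop_from_pts(P)])
E
python3 outl.py
```

```text
[317. 202.]
  as lancet [584.   60.2] -2.272 [58.5 59. ] [-12.2  61.4]
  as drop [array([583.722,  60.093]), np.float64(29.126), np.float64(0.099), np.float64(0.108), np.float64(40.717)]
  as lancet [583.8  60.1] 2.452 [59.9 60.1] [-12.3  61.2]
  as drop [array([583.463,  59.976]), np.float64(29.518), np.float64(0.099), np.float64(0.107), np.float64(41.971)]
```

```bash
sed -i 's/def outlines(f,z=18):/def outlines(f,z=18,th=70):/; s/g<70/g<th/' outl.py; python3 - <<'E'
from outl import *
for th in (90,120,150):
    st,W,res=outlines('w3.png',th=th)
    for w,r in zip(W,res):
        print(th,r[1].mean(0).round())
        for P in w:
            c,y,L=lancet_from_pts(P); print('  as lancet',c.round(1),round(y,3),np.round(L,1),w2b(c).round(1))
E
```

```text
90 [317. 202.]
  as lancet [583.8  60. ] -2.263 [58.2 58.3] [-12.3  61.2]
  as lancet [583.6  60.1] -2.27 [60.8 60.9] [-12.4  61.2]
90 [330.  69.]
  as lancet [578.4 -61.9] -0.31 [ 39.1 120.8] [  0.6 -60.2]
  as lancet [578.5 -62. ] -0.309 [ 41.  122.7] [  0.7 -60.3]
120 [317. 202.]
  as lancet [583.9  60.1] -2.277 [57.1 57.3] [-12.2  61.3]
  as lancet [583.9  60.2] -2.27 [61.5 61.6] [-12.2  61.3]
120 [331.  69.]
  as lancet [578.  -61.8] -0.31 [ 39.1 119.5] [  0.2 -60.1]
  as lancet [578.1 -62.1] -0.312 [ 42.  123.3] [  0.3 -60.4]
150 [331.  69.]
  as lancet [577.8 -61.8] -0.31 [ 38.5 119. ] [  0.  -60.2]
  as lancet [578.5 -62.2] -0.311 [ 42.1 124.1] [  0.8 -60.4]
```

```bash
python3 - <<'E'
from h import *
st=lst('w1.png')
uv=np.array([(35,60),(190,53),(240,482),(177,555),(97,490)])/4+[160,70]
p=cast('wrist',uv-0.4,15,st)[:,:2]; print(p.round(1)); 
base=(p[0]+p[1])/2; sh=(p[2]+p[4])/2; tip=p[3]
print('len',np.linalg.norm(tip-base),'w',np.linalg.norm(p[0]-p[1]),np.linalg.norm(p[2]-p[4]))
d=tip-base; d2=sh-base; print(np.arctan2(d[1],d[0]),np.arctan2(d2[1],d2[0]),(tip+base)/2)
# drop: hsv mask, top-face
im=cv2.imread('pics/w1.png'); hsv=cv2.cvtColor(im,cv2.COLOR_BGR2HSV)
print(hsv[140,430],hsv[160,402],hsv[118,408],hsv[130,190],hsv[130,214], hsv[160,420])
m=cv2.inRange(hsv,(40,50,70),(90,255,255)); m=cv2.morphologyEx(m,cv2.MORPH_OPEN,np.ones((3,3)))
for c in cv2.findContours(m,cv2.RETR_EXTERNAL,cv2.CHAIN_APPROX_NONE)[0]:
    if 1000<cv2.contourArea(c)<15000:
        u=c.reshape(-1,2); P=cast('wrist',u,15,st)[:,:2]; print(u.mean(0), lancet_from_pts(P)); print([np.round(v,3) for v in drop_from_pts(P)])
cv2.imwrite('pics/m1.png',m)
E
```

```text
[[ 618.3 -392.2]
 [ 582.8 -393.7]
 [ 578.5 -295.1]
 [ 595.6 -276.6]
 [ 614.  -293.1]]
len 116.46096009852623 w 35.49159719994909 35.53982281658902
1.6131748059008697 1.6141164364756264 [ 598.07459069 -334.78640621]
[ 55  95 164] [ 56  92 167] [ 27  82 230] [ 57  82 181] [31 73 73] [ 60  90 168]
[426.41489362 142.33510638] (array([ 375.5597 , -342.08313], dtype=float32), np.float32(2.9389513), [np.float32(55.431343), np.float32(56.918427)])
[array([ 375.255, -342.103]), np.float64(27.708), np.float64(0.563), np.float64(0.595), np.float64(38.369)]
[194.98275862 138.66206897] (array([ 597.86676, -335.5365 ], dtype=float32), np.float32(1.6122633), [np.float32(36.556934), np.float32(115.28275)])
[array([ 599.25 , -366.436]), np.float64(25.309), np.float64(1.61), np.float64(1.626), np.float64(88.58)]
```

View pics/m1.png

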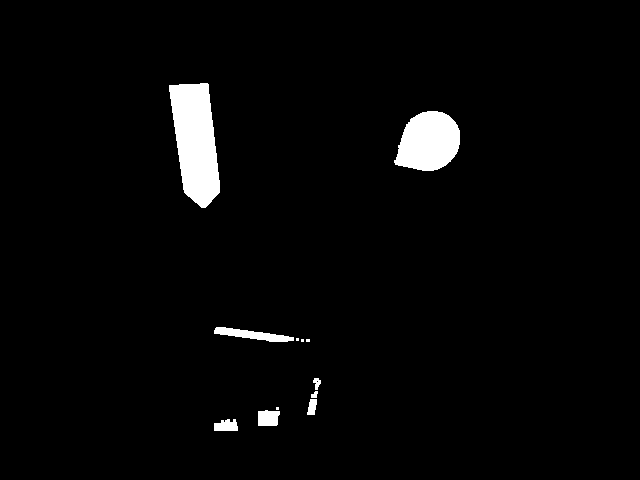

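```bash
cat > pp.py <<'E'
from h import *
def pick_place(c,yaw,c2,yaw2,off,op,rel,f,tag):
    e=off*np.array([np.cos(yaw),np.sin(yaw)]); e2=off*np.array([np.cos(yaw2),np.sin(yaw2)])
    a=np.array(c)+e; b=np.array(c2)+e2
    t1,t2=yaw-np.pi,yaw2-np.pi
    print(bot.solve_ik([*a,3],q(t1)),bot.solve_ik([*b,21.5],q(t2)))
    bot.move_gripper(op); bot.move_ptp([*a,90],q(t1)); bot.line_to([*a,3],90)
    bot.move_gripper(0,f); s=bot.read_state(); print('grip',s['t'],s['width'],s['tcp_pos'],s['contact_force'])
    bot.line_to([*a,100],150); bot.move_ptp([*b,100],q(t2))
    s,_=snap('wrist',f'h_{tag}.png'); print('held',s['width'])
    bot.line_to([*b,35],120); bot.line_to([*b,21.4],25)
    s=bot.read_state(); print('down',s['t'],s['tcp_pos'],s['contact_force'],s['width'])
    bot.move_gripper(rel); bot.line_to([*b,130],150)
    print(bot.read_state()['t'])
E
python3 - <<'E'
from pp import *
pick_place((598,-335),1.613,(578.3,-62.0),-0.310,-4,64,52,25,'lan')
bot.move_ptp([590,60,240],q(-np.pi/2))
s,_=snap('wrist','w4.png'); print(s['t'])
E
```

```text
[-0.2328795   0.57518644 -0.19429626  0.         -0.80131363  0.27508317] [ 2.33025996e-01  4.12728620e-01 -4.43993617e-01 -4.44089210e-16
 -7.14074090e-01 -2.11382232e+00]
grip 18.95 35.19581138256506 [ 598.22714686 -339.02590315    3.20807663] [-0.38034921  0.07441097  0.72740454]
held 35.64797509271857
down 23.2333 [574.48044423 -60.75086645  21.2654847 ] [-0.0446877  -0.20445061 -2.2985621 ] 35.61358165052177
24.6583
26.15
```

View pics/w4.png

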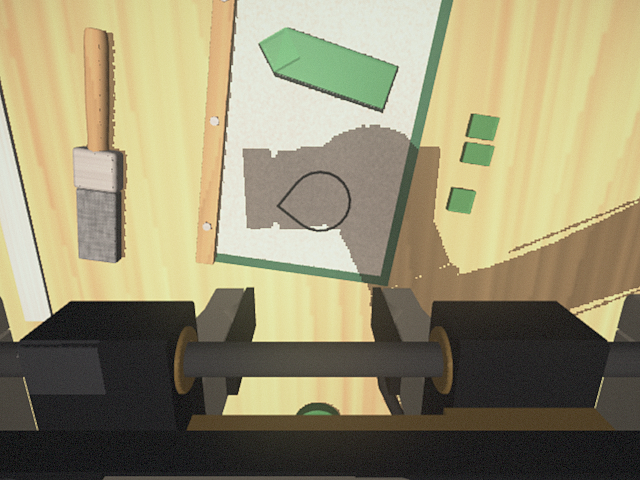

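Picture w4 shows the lancet at (330,70) filling its outline, with no line visible around it. Now the drop.

```bash
python3 - <<'E'
from pp import *
pick_place((375.3,-342.1),0.58,(583.7,60.1),0.103,1.5,86,72,25,'drop')
bot.move_ptp([590,60,240],q(-np.pi/2))
s,_=snap('wrist','w5.png'); snap('side','s5.png'); print(s['t'])
E
```

```text
[-0.34929342  0.35338704 -0.61572318  0.         -0.6016861  -0.6415029 ] [ 0.43470642  0.42625345 -0.41962166  0.         -0.72492122 -1.90250275]
grip 30.4417 55.5759654574772 [ 376.57031352 -341.27431938    3.13432524] [-0.59394163  0.54610105  2.7355192 ]
held 55.06955217500432
down 34.3333 [585.14169184  60.26137415  21.23152378] [-0.67752084 -0.10389841 -0.81386153] 55.20989449215977
35.7667
37.0917
```

View pics/w5.png

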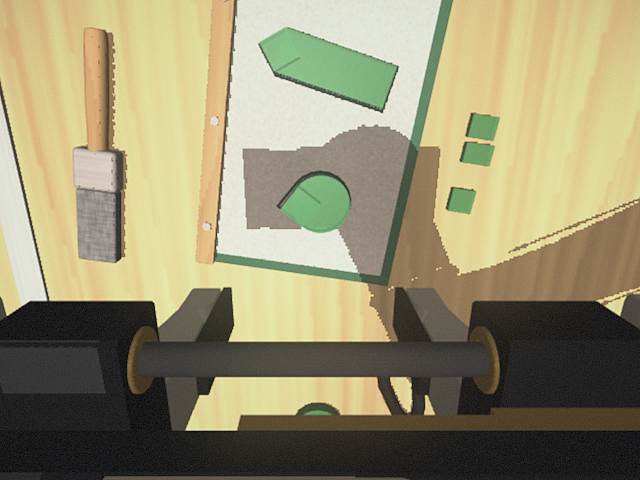

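View pics/s5.png

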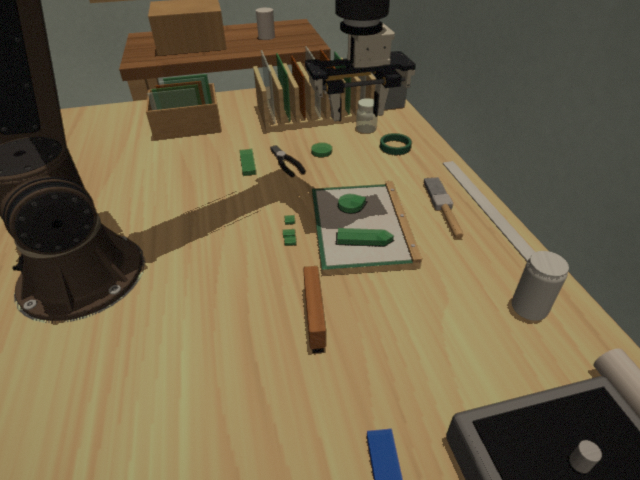

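```bash
python3 - <<'E'
from h import *
st=lst('w5.png'); im=cv2.imread('pics/w5.png'); hsv=cv2.cvtColor(im,cv2.COLOR_BGR2HSV)
m=cv2.inRange(hsv,(40,50,100),(90,255,255)); m=cv2.morphologyEx(m,cv2.MORPH_OPEN,np.ones((3,3)))
for c in cv2.findContours(m,cv2.RETR_EXTERNAL,cv2.CHAIN_APPROX_NONE)[0]:
    u=c.reshape(-1,2); P=cast('wrist',u,33,st)[:,:2]
    if cv2.contourArea(c)<1500: print(cv2.contourArea(c),w2b(P.mean(0))); continue
    print(u.mean(0), lancet_from_pts(P)); print([np.round(v,3) for v in drop_from_pts(P)])
cv2.imwrite('pics/crop5.png',cv2.resize(im[15:245,240:420],None,fx=2.6,fy=2.6,interpolation=2))
E
```

```text
67.0 [-46.25168611 299.38594463]
1042.0 [  8.37679312 128.61769921]
494.0 [-144.1836138    36.78791438]
[317.6  203.72] (array([583.21094 ,  59.547714], dtype=float32), np.float32(-2.2516544), [np.float32(56.267475), np.float32(56.74837)])
[array([583.038,  59.238]), np.float64(27.665), np.float64(0.118), np.float64(0.145), np.float64(38.774)]
531.0 [-147.69874011   -7.52289435]
572.5 [-145.93366094  -31.07256923]
[329.89873418  66.40506329] (array([578.9335 , -61.94409], dtype=float32), np.float32(-0.31056094), [np.float32(36.694126), np.float32(116.96278)])
[array([550.56 , -52.737]), np.float64(26.548), np.float64(-0.311), np.float64(-0.325), np.float64(88.319)]
1358.5 [-89.08110145 -66.55776594]
```

View pics/crop5.png

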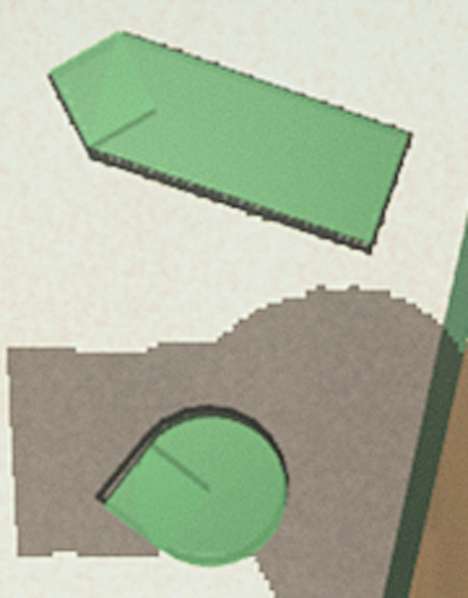

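Both pieces measure within about 1 mm and 0.02–0.04 rad of their outlines. The chips lie on the bench, about 45 mm outside the near edge. The scraper stands clear and the gripper is up and free, so I'm handing in.

```bash
python3 - <<'E'
from h import *
s=bot.read_state(); print(s['t'],w2b([430,-225]),s['contact_force']); bot.close_job()
E
```

```text
37.1917 [-121.75943292 -243.63121823] [ 0.11608336  0.98778607 -0.9111804 ]
the job is handed in; nothing more can be done
```

I handed the job in at 37.2 s of the 72 s allowed. No verdict is reported, so the results below are from my own last pictures.

I gripped the scraper, set it down on the board behind the chips and pushed all three off the near edge. I then stood the scraper on the bench at about (430, -225) mm, roughly 100 mm clear of the board. With the board clear, I laid the lancet and then the drop on their outlines.

**Last checks:**

| Item | Measured result |
|---|---|
| Lancet | centre about 0.6 mm from its outline, angle about 0.001 rad off |
| Drop | centre about 1 mm from its outline, angle about 0.02–0.04 rad off |
| Chips | on the bench, about 45 mm beyond the board's near edge |
| Bar, rondel, pliers, blue look-alike | in the same places in the side view as at the start |
| Contact | gripper raised and touching nothing |

**Disagreements:** Early single-view positions from the scene and side cameras differed by up to about 15 mm, so I used the wrist camera for all grasps and placings. In those wrist views the pieces came out 1–3 mm short and the drawn outlines 2–3 mm large, but their centres agreed.

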